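# Clear the tall divider and click the fittings case shut

## Task

The lid of the slotted fittings case cannot close because a tall drawer divider is standing in it. Draw the tall divider straight up out of its slots, lower it into the empty long tray and let go of it only when it is down (do not drop it in), then swing the lid over and press it down at its front edge until it snaps past the catch and sits flush. Do not force the lid (never more than 40 N), and leave the low dividers, the fittings and everything else where they are.

Things in the scene. Friction and masses are not known exactly. Their poses are not given: they have to be found in the camera images.
- case: Fixed open fittings case, brown steel, 160 (x) x 220 (y) x 80 mm high, walls and floor 5 mm. Origin: centre of its underside. Front wall at x = -80, lid hinge along y at x = +80, z = 80 mm. Three pairs of upright 8 mm slots in the front and far walls at y = -55, 0, +55 mm, each holding a divider along x. Spring catch (brass roller) outside the front wall, 12 mm below the rim.
- lid (a joint): Angle of the grey lid (rad): 0 = shut, flush on the rim; 1.57 = upright; max 1.85, leaning to the case's +x. Plate 164 mm from hinge to front edge, 220 mm wide, 7.5 mm thick, 0.25 kg, with a 44 mm wide clasp tongue down 22 mm in front. Stiff hinge: stays where left. Below 0.05 rad the clasp rides on the catch, which resists with 13 to 20 N (its setting varies) until it snaps near 0.02.
- lid_hinge (a point): Point on the hinge axis, middle of the lid; axes of the lid: x from the front edge to the hinge, y along the hinge, z out of the lid's outer (upper) face. The lid's underside is at z = 0.5 mm, its outer face at z = 7.5 mm.
- lid_pad (a point): Middle of the rubber press pad (30 x 80 mm, 3 mm raised) on the lid's outer face near the front edge, 140 mm from the hinge axis, at the pad's surface; axes as lid_hinge.
- tall_divider: Loose aluminium divider plate standing in one of the three slot pairs: 146 mm long (x), 5 mm thick (y), 110 mm high, with a thickened top edge 120 mm long (x), 10 mm thick (y), 12 mm high. Stands 35 mm above the case's rim. About 0.18 kg. Origin: centre of its lower edge; z up along the plate.
- tall_grip (a point): Middle of the thickened top edge of the tall divider, 6 mm below its top.
- tall_mid (a point): Middle of the tall divider, 55 mm above its lower edge.
- tray: Fixed empty long open tray of brown enamelled steel, 230 (x) x 150 (y) x 45 mm high, walls and floor 5 mm. Origin: centre of its underside. The tall divider goes in with its length along x; it may stand, lean or fall flat in there.
- low_divider_a: Loose low divider, 146 x 5 x 68 mm, in another slot pair, its top 7 mm below the case's rim: stays. Origin: centre of its lower edge.
- low_divider_b: As low_divider_a, in the remaining slot pair: stays.
- nipple: Brass pipe nipple, 72 mm long, 25 mm high, lying in the case between two slots: stays. Origin: centre of its underside.
- elbow: Brass elbow fitting, 52 x 28 mm, 44 mm high, in the case between two slots: stays. Origin: under its middle.
- ball_valve: Brass ball valve, 100 mm long, with an orange lever, lying on the bench: stays. Origin: under its middle.
- bottle: White bottle, 60 mm diameter, 150 mm high, standing on the bench: stays. Origin: centre of its underside.
- coupling: Steel and brass coupling, 48 mm diameter, 90 mm high, standing on the bench: stays. Origin: centre of its underside.
- wrench: Wrench, 190 mm long, lying on the bench near the robot: stays. Origin: under its middle.
Mind the look-alikes: they are no part of the job. What is shaped like the tall_divider but green or pink is not meant.

How it is judged (in metres and radians):
On the way, in this order (a step that is already met when the one before it is completed fails the run):
1. the tall divider is drawn up until its lower edge is above the case's rim, with the lid still open (z of tall_divider in the frame of case above 0.085 m and value of joint lid above 1 rad), for 0.1 s.
2. the tall divider is lowered into the tray while still held (its middle less than 85 mm above the tray's underside) (x of tall_mid in the frame of tray between -0.095 and 0.095 m and y of tall_mid in the frame of tray between -0.07 and 0.07 m and z of tall_mid in the frame of tray below 0.085 m and contact force between the fingers and tall_divider above 0.5 N), for 0.1 s.
At the end, for the whole second after the job is handed in: The lid is snapped shut (joint below 0.010 rad) and the tall divider rests in the tray: its middle within 95 mm (x) and 70 mm (y) of the tray's centre and less than 80 mm above the tray's underside, moving slower than 20 mm/s (value of joint lid below 0.01 rad and x of tall_mid in the frame of tray between -0.095 and 0.095 m and y of tall_mid in the frame of tray between -0.07 and 0.07 m and z of tall_mid in the frame of tray below 0.08 m and linear speed of tall_divider below 0.02 m/s); the robot touches nothing.
It fails at once if a low divider is moved by more than 20 mm (distance of any of low_divider_a, low_divider_b from where it was at the start of the episode above 0.02 m).
It fails at once if a fitting in the case (nipple, elbow) is moved by more than 30 mm (distance of any of nipple, elbow from where it was at the start of the episode above 0.03 m).
It fails at once if the ball valve, bottle, coupling or wrench is moved by more than 40 mm (distance of any of ball_valve, bottle, coupling, wrench from where it was at the start of the episode above 0.04 m).
It fails at once if the lid is forced: pushed by the gripper or arm with more than 40 N (contact force between any of the fingers, the arm and lid above 40 N).
It also fails if it takes over 67 s, if anything falls off the work surface, if the arm or the gripper's body presses on something with over 40 N, if the wrist force passes 120 N, or if a joint passes its speed limit or range.

## Robot

A 7-joint arm with a two-finger parallel gripper is mounted at the origin on the work surface. World frame = base frame: x ahead of the robot, y to its left, z up, the work surface at z = 0. Lengths are in m, angles in degrees, forces in N, time in s.
With the tool pointing down it reaches from about 0.4 to 0.875 m from the base axis. Payload 6.5 kg.
Tool frame: the origin (TCP) lies at the very end of the fingers, on their centre line; the grasp point (between the pads) lies 19 mm behind it; z points along the fingers, y is the line along which they close (so a half turn about z gives the same grasp; the last joint's range is limited). The gripper opens to 88 mm and grips with 3 to 60 N. Pads are 18 mm wide; open, the fingers measure 123 mm over their backs; the gripper's body (75 mm by 187 mm) begins 45 mm behind the grasp point.
Start: joints at [-76.329, 30.733, -0.252, 88.115, 0.149, 61.152, -4.079], TCP at [0.195, 0.62, 0.239] pointing down, gripper open.
Joint ranges: [-154.64, 154.64], [-21.42, 123.67], [-72.66, 72.17], [13.99, 137.28], [-74.86, 254.86], [10.95, 109.41], [-158.01, 158.01]. Speed limits (degrees/s): [136.94, 136.94, 180, 180, 180, 180, 180].

## Interface

Orientations are given as [roll, pitch, yaw] about the fixed x, y, z axes, in that order (R = Rz(yaw) Ry(pitch) Rx(roll)).
In Python, from workcell import r gives the robot as it stands.
- The arm moves only by the tool send_rows, never from a script. Its argument "rows" is a list of rows, each a list of 3 entries, a list of its own where there are three numbers: the opening in per cent of the stroke, from 0 (shut) to 100 (fully open), then the shift along the tool's x, y, z in cm, then the turn, a rotation vector about the tool's x, y, z in degrees. A call has 1 to 5 rows; each row shifts and turns the commanded pose from where the row before left it, along the tool's axes as they then stand; what a row does not reach is not made up. A row lasts 1/8 s, in which the tool goes at most 62.5 mm and 10.7 degrees, less where a joint would pass 70% of its speed; a pose out of reach is approached as far as the arm can. A call is refused whole if a number of a shift passes 6.25 or a number of a turn 10.7, either way. A call with a gripper value outside its range is refused whole. The fingers move at their own pace and stop on an object; "newtons" is the grip in N (left out, the last holds). Time passes only in rows, so rows that do not move let the fingers close. It gives the time, the measured TCP pose, the force, the opening and the grip force at its end, in the units of the state.
- r.state(): the state, without advancing time (a new reading comes with each control period).
- r.snapshot(name): name is "scene" or "top" or "wrist"; returns a dict with "image" (420x560x3 uint8, red, green, blue), "fx", "fy", "cx", "cy" (pixels), "rvec" (rotation vector, rad) and "tvec" (3), from world to camera coordinates, as OpenCV has them. Camera axes: x right, y down, z forward; pixel columns grow to the right and rows downward; lengths in m; the calibration is good to about 2 mm. A picture is of the moment at which its call begins. There is no depth.
- r.sign_off(): hands the job in; it is judged then, once.
The state is a dict: "clock": time; "joints": joint angles; "joint_velocities": joint speeds; "joint_efforts": joint torques, N m; "tool_pos": TCP position; "tool_rot": TCP orientation; "ft_force": force on the tool from outside, world axes, zero at the start; "torque": the same for the moment, N m; "opening": finger opening in m; "gripper_force": force on a finger pad.
Only numpy, scipy, OpenCV 4.12 (cv2) and the standard library are available. Lean on these libraries where they do the work, as an engineer would, in place of code of your own. Each camera call takes 0.05 s, during which the arm holds its last target. There are 200 camera calls.

## Working session

There is one attempt and no reset: what is moved stays moved. The work goes in short steps, Python scripts to look and compute and a tool call to move; the robot and the scene stay as the last step left them, time stands still between calls to the robot, and variables do not carry over. Pictures are saved under pics/ and viewed, at most 10 in all, crops included, and the job is handed in when it is done.

Besides the shell and the picture viewer there is one more tool, called after "Emit:" as name(argument=value, ...), one argument or row to a line, values as JSON. send_rows: Moves the arm, as the interface text tells. Its arguments: {"type":"object","properties":{"rows":{"type":"array","items":{"type":"array"}},"newtons":{"type":"number"}},"required":["rows"]}

```bash
mkdir -p pics; ls
python3 - <<'E'
from workcell import r
import cv2,pickle
d={}
for n in("scene","top","wrist"):
    s=r.snapshot(n); d[n]=s; cv2.imwrite(f"pics/{n}0.png",s["image"][:,:,::-1])
    print(n,s["fx"],s["cx"],s["cy"],s["rvec"],s["tvec"])
pickle.dump(d,open("d0.pkl","wb"))
print({k:v for k,v in r.state().items()})
E
```

```text
pics
scene 470.24021958625605 283.96626221712506 207.1950156554222 [ 2.32122425  1.0462439  -0.32624944] [-0.34405611 -0.35203728  1.5595098 ]
top 425.6318084542851 282.86902733016086 212.33533195624187 [ 2.18322448 -2.02544004  0.21193459] [-0.13314494  0.60080188  0.90211896]
wrist 325.1228225992621 284.7593040715443 206.56419257045775 [-2.34291246 -1.7186303  -0.23876235] [-0.64891627 -0.03826801  0.38908542]
{'clock': 0.15, 'joints': array([-76.33287547,  30.76735234,  -0.25367532,  88.15348381,
         0.15290862,  61.15280853,  -4.07871127]), 'joint_velocities': array([ 0.03470384, -0.17345952, -0.02904002, -0.12926706, -0.01642908,
        0.00330612,  0.17266468]), 'joint_efforts': array([ 1.64177942e-03, -5.71327472e+01,  9.92050432e-01, -2.51828742e+01,
       -5.61512145e-02,  1.52349612e-02,  1.01902961e-04]), 'tool_pos': array([0.19492549, 0.61962245, 0.2380711 ]), 'tool_rot': array([-1.79927159e+02,  9.27590828e-03,  1.62546085e+02]), 'ft_force': array([-0.65458907, -0.40343137,  0.39180372]), 'torque': array([ 0.00976231,  0.00933799, -0.01454198]), 'gripper_force': 0.0, 'opening': 0.08843323494725748}
```

View pics/scene0.png

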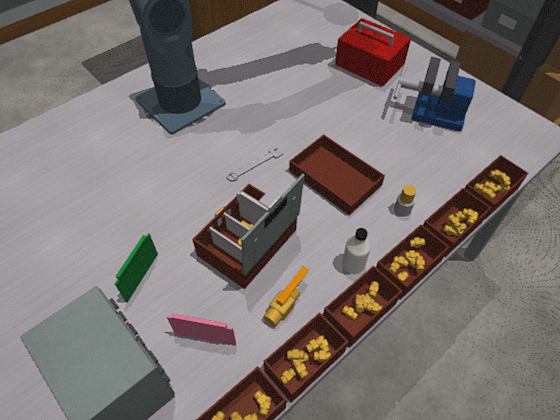

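View pics/top0.png

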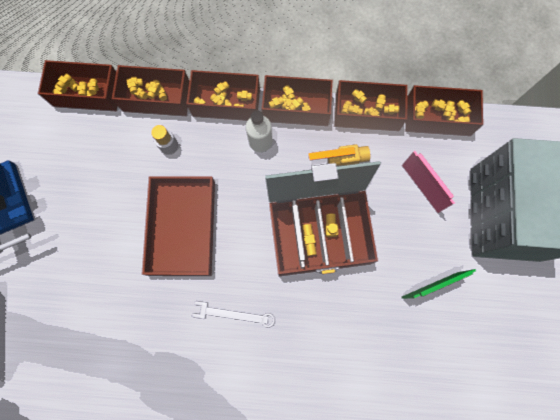

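Scene: the case is at about (247,235) px with three white dividers. The one at (252,207) stands tallest. The tray is at (336,173). The green (137,267) and pink (200,330) plates stand outside the case and are look-alikes. Top: the case is at (325,232), with dividers at columns 299, 322 and 346. The one at 299 looks thickest and tallest, so I'll confirm it in a crop and measure.

```bash
cat > h.py <<'E'
import numpy as np,cv2
def P(s):
    R=cv2.Rodrigues(np.array(s["rvec"],float))[0]; return R,np.array(s["tvec"],float).ravel()
def ray(s,u,v,z):
    R,t=P(s); c=-R.T@t; d=R.T@np.array([(u-s["cx"])/s["fx"],(v-s["cy"])/s["fy"],1]); return c+d*(z-c[2])/d[2]
def proj(s,p):
    R,t=P(s); q=R@np.array(p,float)+t; return np.array([s["fx"]*q[0]/q[2]+s["cx"],s["fy"]*q[1]/q[2]+s["cy"]])
E
python3 - <<'E'
import pickle,cv2,numpy as np
from h import *
d=pickle.load(open("d0.pkl","rb"))
a=d["top"]["image"][145:285,255:390]; b=d["scene"]["image"][165:295,180:315]
f=lambda x:cv2.resize(x,(400,400),interpolation=cv2.INTER_CUBIC)
cv2.imwrite("pics/crop0.png",np.hstack([f(a),f(b)])[:,:,::-1])
for n in("top","scene"):
    im=d[n]["image"]; hsv=cv2.cvtColor(im,cv2.COLOR_RGB2HSV)
    m=(((hsv[...,0]<12)|(hsv[...,0]>172))&(hsv[...,1]>110)&(hsv[...,2]<150)).astype(np.uint8)
    for c in cv2.findContours(m,0,2)[0]:
        if cv2.contourArea(c)>1500:
            q=cv2.approxPolyDP(cv2.convexHull(c),4,True)[:,0]
            print(n,cv2.contourArea(c)); 
            for u,v in q: print(u,v,ray(d[n],u,v,0).round(3)[:2],ray(d[n],u,v,.045).round(3)[:2],ray(d[n],u,v,.08).round(3)[:2])
E
```

```text
top 1575.5
367 261 [ 0.52  -0.294] [ 0.515 -0.285] [ 0.511 -0.279]
301 270 [ 0.487 -0.14 ] [ 0.484 -0.138] [ 0.481 -0.137]
305 214 [ 0.623 -0.14 ] [ 0.613 -0.139] [ 0.605 -0.138]
325 205 [ 0.648 -0.187] [ 0.638 -0.184] [ 0.629 -0.181]
357 202 [ 0.662 -0.265] [ 0.65  -0.257] [ 0.642 -0.252]
top 2169.0
191 72 [0.978 0.18 ] [0.952 0.167] [0.932 0.158]
257 75 [0.982 0.008] [0.956 0.003] [ 0.936 -0.001]
254 108 [0.889 0.007] [0.868 0.002] [ 0.851 -0.002]
187 103 [0.89 0.18] [0.869 0.167] [0.852 0.157]
top 5316.0
39 89 [0.901 0.566] [0.879 0.536] [0.862 0.513]
45 61 [0.981 0.566] [0.955 0.536] [0.935 0.513]
184 71 [0.979 0.199] [0.954 0.185] [0.934 0.175]
179 103 [0.889 0.2  ] [0.867 0.187] [0.85  0.176]
111 109 [0.859 0.372] [0.839 0.35 ] [0.823 0.334]
60 106 [0.858 0.503] [0.838 0.476] [0.822 0.455]
scene 2227.5
285 399 [ 0.933 -0.367] [ 0.941 -0.375] [ 0.947 -0.381]
284 408 [ 0.945 -0.381] [ 0.953 -0.388] [ 0.958 -0.393]
271 419 [ 0.944 -0.415] [ 0.951 -0.421] [ 0.957 -0.426]
197 419 [ 0.841 -0.531] [ 0.853 -0.532] [ 0.862 -0.533]
256 367 [ 0.84 -0.37] [ 0.851 -0.378] [ 0.861 -0.384]
sc
[... 548 characters left out ...]
 0.851 -0.355] [ 0.86  -0.362]
500 155 [0.839 0.595] [0.851 0.546] [0.86  0.509]
scene 3806.5
323 135 [0.423 0.248] [0.453 0.214] [0.476 0.187]
383 175 [0.656 0.266] [0.676 0.231] [0.691 0.204]
381 184 [0.675 0.236] [0.694 0.203] [0.708 0.177]
349 214 [0.687 0.089] [0.706 0.062] [0.72  0.041]
290 170 [0.462 0.073] [0.49  0.047] [0.512 0.026]
290 160 [0.433 0.1  ] [0.462 0.072] [0.485 0.051]
scene 2347.5
361 19 [0.069 0.805] [0.113 0.747] [0.148 0.703]
410 37 [0.271 0.858] [0.307 0.799] [0.335 0.752]
403 64 [0.359 0.712] [0.392 0.659] [0.417 0.617]
383 85 [0.388 0.571] [0.419 0.523] [0.444 0.486]
336 64 [0.202 0.53 ] [0.241 0.484] [0.271 0.449]
338 39 [0.102 0.642] [0.145 0.592] [0.178 0.552]
```

View pics/crop0.png

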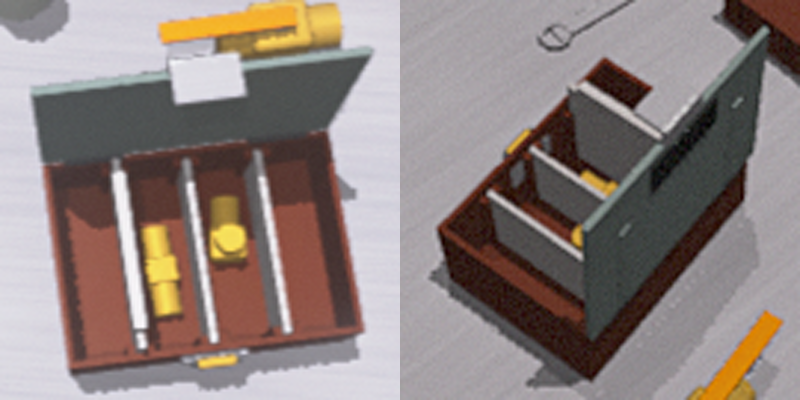

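The crop shows the one meant. It's the left plate in the top view (y = +55 slot, px 295–302 × 205–260), with the thick top edge and standing well above the rim. The other two white plates, at columns 322 and 346, sit below the rim, so they are the low dividers. Green and pink are outside the case.

Run:
```python
import pickle
from h import *
d=pickle.load(open("d0.pkl","rb")); t=d["top"]; s=d["scene"]
def tri(a,b):
    A=[]
    Pm=[]
    for x in(t,s):
        R,tt=P(x);K=np.array([[x["fx"],0,x["cx"]],[0,x["fy"],x["cy"]],[0,0,1]]);Pm.append(K@np.c_[R,tt])
    q=cv2.triangulatePoints(Pm[0],Pm[1],np.array(a,float),np.array(b,float))[:,0];return (q[:3]/q[3]).round(4)
for n,u,v,z in[("caseFL",279.6,274.5,.08),("FR",377.5,260.5,.08),("BL",270.5,202.4,.08),("BR",366.4,192.3,.08),
 ("topB",295.2,205.2,.115),("topF",301.6,260.5,.115),("tr",149,178,.045),("tr",214,177,.045),("tr",213,275,.045),("tr",143,274,.045)]:
    print(n,ray(t,u,v,z).round(4))
c=lambda x,y:(255+x*.3375,145+y*.35); e=lambda x,y:(180+(x-400)*.3375,165+y*.325)
print("lidL",tri(c(33,88),e(766,30)),"lidR",tri(c(372,50),e(585,240)))
print("divF",tri(c(138,330),e(577,87)),"divB",tri(c(119,172),e(660,135)))
print("scene divF",ray(s,*e(577,87),.115),ray(s,*e(660,135),.115))
for n,p in(("caseFL scene",e(606,60)),("caseFR",e(441,231))): print(n,ray(s,*p,.08))
g=s["image"]
# wrist view for refinement
cv2.imwrite("pics/w0.png",d["wrist"]["image"][:,:,::-1])
```

```text
caseFL [ 0.468  -0.0914  0.08  ]
FR [ 0.5141 -0.3014  0.08  ]
BL [ 0.6262 -0.0587  0.08  ]
BR [ 0.6656 -0.2721  0.08  ]
topB [ 0.6157 -0.114   0.115 ]
topF [ 0.4982 -0.1356  0.115 ]
tr [0.672  0.2332 0.045 ]
tr [0.6858 0.0807 0.045 ]
tr [0.458 0.058 0.045]
tr [0.4484 0.215  0.045 ]
lidL [ 0.6401 -0.0536  0.2383] lidR [ 0.6857 -0.2689  0.23  ]
divF [ 0.4992 -0.1363  0.1029] divB [ 0.6057 -0.1222  0.1358]
scene divF [ 0.50676528 -0.14185278  0.115     ] [ 0.59051856 -0.12014335  0.115     ]
caseFL scene [ 0.47815783 -0.08879777  0.08      ]
caseFR [ 0.52335247 -0.30098233  0.08      ]
```

Run:
```python
import pickle
from h import *
from workcell import r
d=pickle.load(open("d0.pkl","rb"))
for n in d:
    R,t=P(d[n]); print(n,(-R.T@t).round(3),R[2].round(3))
for p in([0,0,0],[.195,.62,.238],[.195,.62,0],[.195,.62,.5],[.195,-.62,.238],[.57,-.18,0]): print(p,proj(d["scene"],p).round(),proj(d["top"],p).round(),proj(d["wrist"],p).round())
```

```text
scene [ 1.118 -0.549  1.06 ] [-0.433  0.396 -0.81 ]
top [ 0.408 -0.105  1.008] [ 0.209  0.018 -0.978]
wrist [0.128 0.641 0.383] [ 0.262 -0.085 -0.961]
[0, 0, 0] [180. 101.] [220. 496.] [-257.  175.]
[0.195, 0.62, 0.238] [361.  -9.] [-152.  399.] [286. 262.]
[0.195, 0.62, 0] [352.  53.] [-46. 375.] [286. 174.]
[0.195, 0.62, 0.5] [375. -99.] [-393.  451.] [ 285. -141.]
[0.195, -0.62, 0.238] [-22. 188.] [587. 460.] [-1171.   681.]
[0.57, -0.18, 0] [246. 242.] [320. 237.] [-96. 521.]
```

View pics/w0.png

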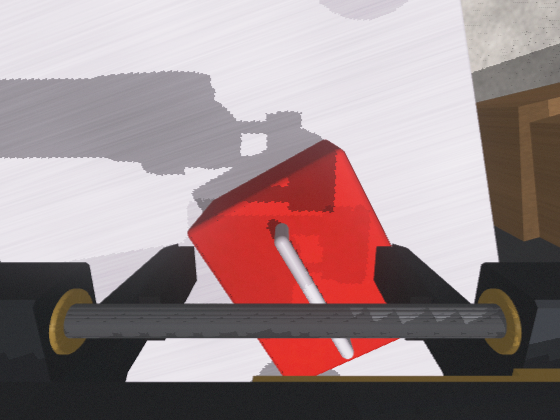

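The wrist view shows the red toolbox under the gripper. The wrist camera sits on the tool's +x side, so yaw 192° keeps it away from the lid. Turning first.

Emit:
send_rows(
  rows=[
    [60,[0,0,-1],[0,0,-10]],
    [60,[0,0,-1],[0,0,-10]],
    [60,[0,0,-1],[0,0,-9.5]],
  ],
)

```text
clock: 0.52
tool_pos: [0.195, 0.6198, 0.2686]
tool_rot: [-180.0, -0.0, -167.6]
ft_force: [0.1, -0.4, 0.1]
opening: 0.0607
gripper_force: 0.0
```

Emit:
send_rows(
  rows=[
    [60,[-1.4,-5.7,0],[0,0,0]],
    [60,[-1.4,-5.7,0],[0,0,0]],
    [60,[-1.4,-5.7,0],[0,0,0]],
    [60,[-1.4,-5.7,0],[0,0,0]],
    [60,[-1.4,-5.7,0],[0,0,0]],
  ],
)

```text
clock: 1.15
tool_pos: [0.3236, 0.3539, 0.2687]
tool_rot: [-180.0, 0.0, -168.0]
ft_force: [0.1, 0.7, -0.3]
opening: 0.053
gripper_force: 0.0
```

Emit:
send_rows(
  rows=[
    [60,[-1.4,-5.7,0],[0,0,0]],
    [60,[-1.4,-5.7,0],[0,0,0]],
    [60,[-1.4,-5.7,0],[0,0,0]],
    [60,[-1.4,-5.7,0],[0,0,0]],
    [60,[-1.4,-5.7,0],[0,0,0]],
  ],
)

```text
clock: 1.78
tool_pos: [0.4514, 0.09, 0.2689]
tool_rot: [180.0, 0.0, -168.0]
ft_force: [1.5, 0.6, 0.8]
opening: 0.0529
gripper_force: 0.0
```

Emit:
send_rows(
  rows=[
    [60,[-1.4,-5.7,0],[0,0,0]],
    [60,[-1.4,-5.7,0],[0,0,0]],
    [60,[-1.4,-5.7,0],[0,0,0]],
    [60,[-1,-4,0],[0,0,0]],
    [60,[0,0,0],[0,0,0]],
  ],
)

```text
clock: 2.4
tool_pos: [0.546, -0.1074, 0.2684]
tool_rot: [-179.9, -0.0, -168.3]
ft_force: [-0.6, 0.8, -0.2]
opening: 0.0532
gripper_force: 0.0
```

```bash
cat >> h.py <<'E'
from scipy.spatial.transform import Rotation as Ro
def delta(st,target):
    R=Ro.from_euler("xyz",st["tool_rot"],degrees=True); return (R.inv().apply(np.array(target)-st["tool_pos"])*100).round(2)
E
python3 - <<'E'
from workcell import r
from h import *
import pickle
s=r.snapshot("wrist"); pickle.dump(s,open("w1.pkl","wb"))
st=r.state(); print(st["tool_pos"],st["tool_rot"],delta(st,[.557,-.126,.09]))
for p in([.4982,-.1356,.115],[.6157,-.114,.115]): print(proj(s,p))
cv2.imwrite("pics/w1.png",s["image"][:,:,::-1])
E
```

```text
[ 0.54552726 -0.10482187  0.26831073] [-1.79994809e+02 -4.99102530e-02 -1.68104996e+02] [-0.7  -2.31 17.83]
[265.64556825 133.96843753]
[264.91191528 256.24489235]
```

View pics/w1.png

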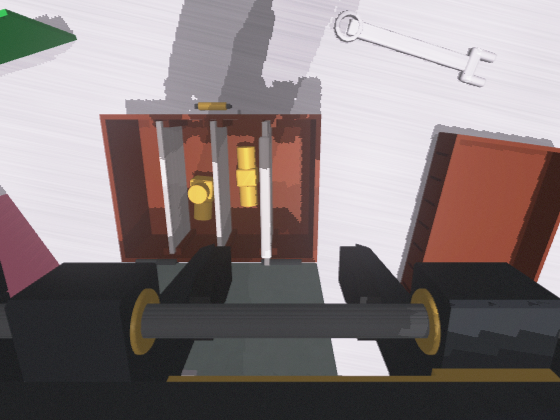

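The divider's top edge runs (266,135)–(265,258) px. The projection of my measured points gives (266,134)–(265,256), so position and yaw agree. Descending to grasp.

Emit:
send_rows(
  rows=[
    [60,[-0.7,-2.3,0],[0,0,0]],
    [60,[0,0,5],[0,0,0]],
    [60,[0,0,5],[0,0,0]],
    [60,[0,0,4],[0,0,0]],
    [60,[0,0,2.5],[0,0,0]],
  ],
)

```text
clock: 3.08
tool_pos: [0.556, -0.1222, 0.1017]
tool_rot: [179.9, -0.1, -167.8]
ft_force: [-0.4, 0.4, -0.5]
opening: 0.0528
gripper_force: 0.0
```

Emit:
send_rows(
  rows=[
    [60,[0,0,1.3],[0,0,0]],
    [60,[0,0,0],[0,0,0]],
  ],
)

```text
clock: 3.32
tool_pos: [0.557, -0.1237, 0.0905]
tool_rot: [179.9, -0.1, -167.9]
ft_force: [-0.7, -0.5, 0.1]
opening: 0.0529
gripper_force: 0.0
```

Emit:
send_rows(
  rows=[
    [20,[0,-0.1,0],[0,0,0]],
    [0,[0,0,0],[0,0,0]],
    [0,[0,0,0],[0,0,0]],
    [0,[0,0,0],[0,0,0]],
    [0,[0,0,0],[0,0,0]],
  ],
  newtons=30,
)

```text
clock: 3.95
tool_pos: [0.5577, -0.1258, 0.0909]
tool_rot: [-180.0, 0.0, -168.0]
ft_force: [0.1, 0.8, 1.2]
opening: 0.0093
gripper_force: 30.0
```

Emit:
send_rows(
  rows=[
    [0,[0,0,0],[0,0,0]],
    [0,[0,0,0],[0,0,0]],
  ],
)

```text
clock: 4.2
tool_pos: [0.5577, -0.1258, 0.0909]
tool_rot: [-180.0, 0.0, -168.0]
ft_force: [-0.3, 0.1, 3.0]
opening: 0.0093
gripper_force: 30.0
```

Emit:
send_rows(
  rows=[
    [0,[0,0,-1],[0,0,0]],
    [0,[0,0,-2],[0,0,0]],
    [0,[0,0,-2],[0,0,0]],
    [0,[0,0,-2],[0,0,0]],
    [0,[0,0,-2],[0,0,0]],
  ],
)

```text
clock: 4.82
tool_pos: [0.5574, -0.1257, 0.1817]
tool_rot: [180.0, -0.0, -168.0]
ft_force: [0.6, 0.1, -1.4]
opening: 0.0097
gripper_force: 30.0
```

Emit:
send_rows(
  rows=[
    [0,[0,0,-2],[0,0,0]],
    [0,[0,0,-1.5],[0,0,0]],
    [0,[0,0,0],[0,0,0]],
    [0,[0,0,0],[0,0,0]],
  ],
)

```text
clock: 5.32
tool_pos: [0.5571, -0.1256, 0.2151]
tool_rot: [180.0, -0.1, -168.0]
ft_force: [0.0, -0.7, -0.8]
opening: 0.0099
gripper_force: 30.0
```

Run:
```python
from workcell import r
from h import *
a=r.snapshot("scene"); 
s=r.snapshot("top"); st=r.state(); print(st["clock"],st["tool_pos"],st["tool_rot"],st["ft_force"],st["opening"])
print(delta(st,[.566,.147,st["tool_pos"][2]]))
f=lambda x:cv2.resize(x,(400,400))
cv2.imwrite("pics/c2.png",np.hstack([f(a["image"][80:300,140:360]),f(s["image"][120:320,200:400])])[:,:,::-1])
```

```text
5.425 [ 0.55696179 -0.12561577  0.21483328] [ 1.79969726e+02 -9.25680832e-02 -1.67959306e+02] [ 0.20169455  0.56023474 -1.12845501] 0.009436598181125647
[-6.57 26.47  0.  ]
```

View pics/c2.png

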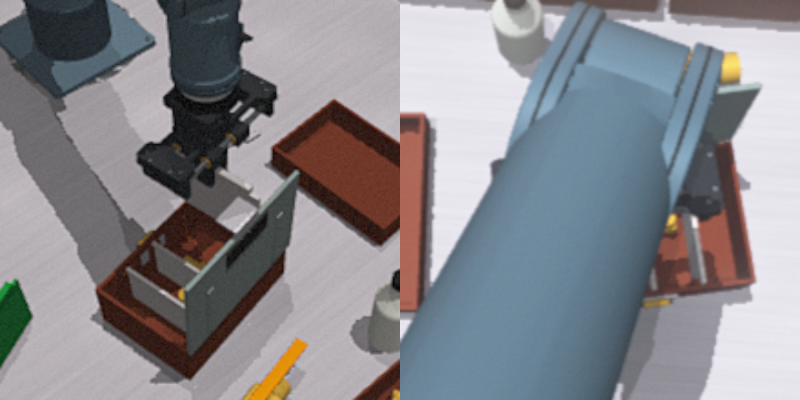

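The divider hangs level in the gripper at scene-crop px (230,190), clear of the case. The lid is still upright and the low dividers are in place. Carrying it to the tray, going sideways first to stay clear of the lid.

Emit:
send_rows(
  rows=[
    [0,[0,4,0],[0,0,0]],
    [0,[0,5,0],[0,0,0]],
    [0,[0,5,0],[0,0,0]],
    [0,[-2.2,4.5,0],[0,0,0]],
    [0,[-2.2,4.5,0],[0,0,0]],
  ],
)

```text
clock: 6.05
tool_pos: [0.5524, 0.1098, 0.2153]
tool_rot: [-180.0, -0.0, -168.0]
ft_force: [-0.1, -0.7, -2.3]
opening: 0.0095
gripper_force: 30.0
```

Emit:
send_rows(
  rows=[
    [0,[-2.2,3.5,0],[0,0,0]],
    [0,[0,0,0],[0,0,7]],
    [0,[0,0,0],[0,0,0]],
    [0,[0,0,0],[0,0,0]],
  ],
)

```text
clock: 6.55
tool_pos: [0.5666, 0.1463, 0.2154]
tool_rot: [-180.0, -0.0, -174.9]
ft_force: [0.0, 0.0, -2.2]
opening: 0.0095
gripper_force: 30.0
```

Emit:
send_rows(
  rows=[
    [0,[0,0,3],[0,0,0]],
    [0,[0,0,3],[0,0,0]],
    [0,[0,0,3],[0,0,0]],
    [0,[0,0,2],[0,0,0]],
    [0,[0,0,0.8],[0,0,0]],
  ],
)

```text
clock: 7.18
tool_pos: [0.5662, 0.1463, 0.0966]
tool_rot: [-180.0, -0.1, -175.0]
ft_force: [-0.6, -0.4, -0.7]
opening: 0.0095
gripper_force: 30.0
```

Emit:
send_rows(
  rows=[
    [0,[0,0,0.3],[0,0,0]],
    [0,[0,0,0.2],[0,0,0]],
    [0,[0,0,0.1],[0,0,0]],
    [0,[0,0,0],[0,0,0]],
    [0,[0,0,0],[0,0,0]],
  ],
)

```text
clock: 7.8
tool_pos: [0.567, 0.1472, 0.092]
tool_rot: [180.0, 0.0, -175.0]
ft_force: [-0.3, 0.3, -0.6]
opening: 0.0094
gripper_force: 30.0
```

Emit:
send_rows(
  rows=[
    [0,[0,0,0.1],[0,0,0]],
    [0,[0,0,0.1],[0,0,0]],
    [0,[0,0,0],[0,0,0]],
  ],
)

```text
clock: 8.18
tool_pos: [0.567, 0.1474, 0.0909]
tool_rot: [180.0, 0.0, -175.0]
ft_force: [-4.1, -0.8, 9.0]
opening: 0.0093
gripper_force: 30.0
```

Contact at 9 N, so it's down. Releasing gently, then going straight up.

Emit:
send_rows(
  rows=[
    [20,[0,0,0],[0,0,0]],
    [30,[0,0,0],[0,0,0]],
    [50,[0,0,0],[0,0,0]],
    [80,[0,0,0],[0,0,0]],
    [90,[0,0,0],[0,0,0]],
  ],
)

```text
clock: 8.8
tool_pos: [0.5668, 0.1472, 0.0896]
tool_rot: [-180.0, -0.0, -175.0]
ft_force: [-0.1, 0.6, -0.5]
opening: 0.0545
gripper_force: 0.0
```

Emit:
send_rows(
  rows=[
    [90,[0,0,-2],[0,0,0]],
    [90,[0,0,-5],[0,0,0]],
    [90,[0,0,-5],[0,0,0]],
    [90,[0,0,-5],[0,0,0]],
    [90,[0,0,0],[0,0,0]],
  ],
)

```text
clock: 9.43
tool_pos: [0.5696, 0.1476, 0.2654]
tool_rot: [179.9, 0.5, -175.0]
ft_force: [0.5, 0.3, -0.1]
opening: 0.0791
gripper_force: 0.0
```

Run:
```python
from workcell import r
from h import *
import pickle
a=r.snapshot("scene"); s=r.snapshot("wrist"); st=r.state(); print(st["clock"],st["tool_pos"],st["tool_rot"])
pickle.dump((a,s),open("d3.pkl","wb"))
f=lambda x:cv2.resize(x,(400,400))
cv2.imwrite("pics/c3.png",np.hstack([f(a["image"][100:300,190:390]),f(s["image"])])[:,:,::-1])
# lid geometry guess
yaw=np.radians(12);X=np.array([np.cos(yaw),np.sin(yaw),0]);Y=np.array([-np.sin(yaw),np.cos(yaw),0]);C=np.array([.5685,-.181,0]);H=C+.08*X+[0,0,.08]
for th in(1.5,1.6,1.7,1.8):
    u=-np.cos(th)*X+[0,0,np.sin(th)]; n=np.sin(th)*X+[0,0,np.cos(th)]
    print(th,[proj(a,H+.164*u+w*.11*Y+.0075*n).round(1) for w in(1,-1)])
```

```text
9.525 [0.56687036 0.14722292 0.26070038] [ 1.79965757e+02  7.64786841e-02 -1.74964056e+02]
1.5 [array([296. , 168.9]), array([233.8, 234.3])]
1.6 [array([301.9, 172.4]), array([240. , 238.4])]
1.7 [array([307.8, 176.3]), array([246.3, 243. ])]
1.8 [array([313.5, 180.6]), array([252.5, 248. ])]
```

View pics/c3.png

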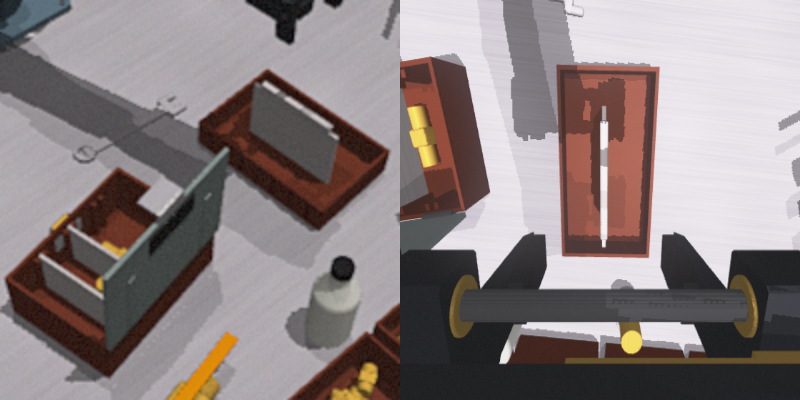

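The divider stands upright in the tray (scene crop (295,130), wrist (604,180)), well centred. The lid corners at scene px (303,175)/(242,240) give about 1.65 rad. Next I'll work out the path for pushing the lid over from behind with closed fingers.

Run:
```python
from workcell import r
from h import *
yaw=np.radians(12);X=np.array([np.cos(yaw),np.sin(yaw),0]);Y=np.array([-np.sin(yaw),np.cos(yaw),0]);H=np.array([.5685,-.181,.08])+.08*X
st=r.state()
R=Ro.from_euler("xyz",[180,0,192],degrees=True)
S=H+.05*X+[0,0,.135]; print("H",H,"start",S)
print("from now in yaw192 frame", (R.inv().apply(S-st["tool_pos"])*100).round(2))
print("base dist",np.hypot(*S[:2]))
p=S
for th in np.arange(1.6,-.01,-.15):
    u=-np.cos(th)*X+[0,0,np.sin(th)]; n=np.sin(th)*X+[0,0,np.cos(th)]
    T=H+.143*u+.0105*n+.009*X
    print(round(th,2),T.round(4),(R.inv().apply(T-p)*100).round(2)); p=T
```

```text
H [ 0.64675181 -0.16436706  0.08      ] start [ 0.69565919 -0.15397148  0.215     ]
from now in yaw192 frame [ -6.34 -32.14   4.57]
base dist 0.7124948580127298
1.6 [ 0.6699 -0.1594  0.2226] [ 2.63 -0.   -0.76]
1.45 [ 0.6489 -0.1639  0.2232] [ 2.15  0.   -0.06]
1.3 [ 0.628  -0.1683  0.2206] [ 2.13 -0.    0.26]
1.15 [ 0.6078 -0.1726  0.2148] [ 2.07 -0.    0.58]
1.0 [ 0.5886 -0.1767  0.206 ] [ 1.96 -0.    0.88]
0.85 [ 0.571  -0.1805  0.1944] [1.81 0.   1.16]
0.7 [ 0.5552 -0.1838  0.1802] [1.61 0.   1.42]
0.55 [ 0.5417 -0.1867  0.1637] [ 1.38 -0.    1.65]
0.4 [ 0.5307 -0.189   0.1454] [1.12 0.   1.83]
0.25 [ 0.5226 -0.1908  0.1256] [ 0.83 -0.    1.98]
0.1 [ 0.5174 -0.1919  0.1047] [0.53 0.   2.08]
```

Emit:
send_rows(
  rows=[
    [0,[0,0,-5],[0,0,-7]],
    [0,[0,0,-1],[0,0,0]],
    [0,[-1.2,-5.5,0],[0,0,0]],
    [0,[-1.2,-5.5,0],[0,0,0]],
    [0,[-1.2,-5.5,0],[0,0,0]],
  ],
)

```text
clock: 10.15
tool_pos: [0.6362, -0.0081, 0.318]
tool_rot: [180.0, -0.2, -168.0]
ft_force: [0.0, -0.3, 0.1]
opening: 0.0312
gripper_force: 0.0
```

Emit:
send_rows(
  rows=[
    [0,[-1.2,-5.5,0],[0,0,0]],
    [0,[-1.2,-5.5,0],[0,0,0]],
    [0,[-0.4,-4.6,0],[0,0,0]],
    [0,[0,0,0],[0,0,0]],
    [0,[0,0,0],[0,0,0]],
  ],
)

```text
clock: 10.78
tool_pos: [0.6959, -0.1522, 0.3181]
tool_rot: [179.9, -0.1, -168.0]
ft_force: [0.3, 1.9, 0.3]
opening: 0.0007
gripper_force: 0.0
```

Emit:
send_rows(
  rows=[
    [0,[0,0,4],[0,0,0]],
    [0,[0,0,3],[0,0,0]],
    [0,[0,0,2],[0,0,0]],
    [0,[0,0,1],[0,0,0]],
    [0,[0,0,0],[0,0,0]],
  ],
)

```text
clock: 11.4
tool_pos: [0.6964, -0.1529, 0.2197]
tool_rot: [180.0, -0.0, -167.9]
ft_force: [-0.4, -0.5, 0.5]
opening: 0.0003
gripper_force: 0.0
```

Emit:
send_rows(
  rows=[
    [0,[1,0,0],[0,0,0]],
    [0,[1,0,-0.2],[0,0,0]],
    [0,[1,0,-0.2],[0,0,0]],
  ],
)

```text
clock: 11.78
tool_pos: [0.6669, -0.1599, 0.2246]
tool_rot: [-180.0, 0.1, -168.0]
ft_force: [2.4, -0.0, -1.7]
opening: 0.0007
gripper_force: 1.3
```

Emit:
send_rows(
  rows=[
    [0,[1,0,0],[0,0,0]],
    [0,[1,0,0],[0,0,0]],
    [0,[1,0,0.1],[0,0,0]],
  ],
)

```text
clock: 12.15
tool_pos: [0.6373, -0.1661, 0.223]
tool_rot: [-180.0, 0.0, -168.0]
ft_force: [2.9, 0.5, 1.8]
opening: 0.0003
gripper_force: 1.2
```

Emit:
send_rows(
  rows=[
    [0,[1.1,0,0.2],[0,0,0]],
    [0,[1.1,0,0.3],[0,0,0]],
    [0,[1,0,0.3],[0,0,0]],
    [0,[1,0,0.4],[0,0,0]],
    [0,[1,0,0.4],[0,0,0]],
  ],
)

```text
clock: 12.78
tool_pos: [0.5861, -0.1768, 0.2062]
tool_rot: [180.0, -0.0, -168.0]
ft_force: [1.9, 0.8, -0.2]
opening: 0.0001
gripper_force: 0.9
```

Emit:
send_rows(
  rows=[
    [0,[0.9,0,0.5],[0,0,0]],
    [0,[0.9,0,0.6],[0,0,0]],
    [0,[0.8,0,0.7],[0,0,0]],
    [0,[0.8,0,0.7],[0,0,0]],
  ],
)

```text
clock: 13.28
tool_pos: [0.5531, -0.184, 0.1812]
tool_rot: [-180.0, -0.0, -168.0]
ft_force: [2.1, 0.7, 1.5]
opening: -0.0
gripper_force: 0.7
```

Emit:
send_rows(
  rows=[
    [0,[0.7,0,0.8],[0,0,0]],
    [0,[0.6,0,0.9],[0,0,0]],
    [0,[0.5,0,0.9],[0,0,0]],
    [0,[0.5,0,0.9],[0,0,0]],
    [0,[0.4,0,0.9],[0,0,0]],
  ],
)

```text
clock: 13.9
tool_pos: [0.5267, -0.1897, 0.1371]
tool_rot: [180.0, -0.0, -168.0]
ft_force: [-0.9, -0.5, 1.7]
opening: 0.0008
gripper_force: 0.7
```

Emit:
send_rows(
  rows=[
    [0,[0.3,0,1],[0,0,0]],
    [0,[0.2,0,1],[0,0,0]],
    [0,[0,0,0],[0,0,0]],
  ],
)

```text
clock: 14.28
tool_pos: [0.5217, -0.1903, 0.1167]
tool_rot: [180.0, -0.1, -168.0]
ft_force: [0.3, -1.1, 0.6]
opening: 0.0006
gripper_force: 0.0
```

Run:
```python
from workcell import r
from h import *
a=r.snapshot("scene"); st=r.state(); print(st["clock"],st["tool_pos"],st["ft_force"])
cv2.imwrite("pics/c4.png",cv2.resize(a["image"][100:300,160:400],(720,600))[:,:,::-1])
```

```text
14.325 [ 0.52213686 -0.19041571  0.11727213] [1.09451078 0.62913567 0.55189077]
```

View pics/c4.png

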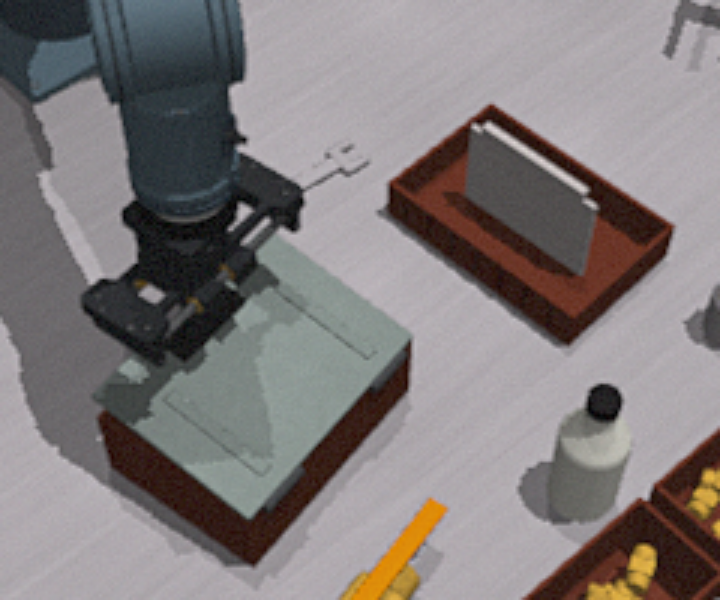

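The lid is nearly down, about 0.2 rad, with the gripper over its front edge around (210,310). The divider still stands in the tray at (530,200). Pressing down now in small steps.

Emit:
send_rows(
  rows=[
    [0,[0.3,0,0.5],[0,0,0]],
    [0,[0.2,0,0.5],[0,0,0]],
    [0,[0.1,0,0.4],[0,0,0]],
    [0,[0,0,0],[0,0,0]],
  ],
)

```text
clock: 14.82
tool_pos: [0.516, -0.1918, 0.1033]
tool_rot: [180.0, -0.1, -168.0]
ft_force: [-0.5, -0.4, -0.1]
opening: 0.0002
gripper_force: 0.0
```

Emit:
send_rows(
  rows=[
    [0,[0,0,0.2],[0,0,0]],
    [0,[0,0,0.2],[0,0,0]],
    [0,[0,0,0],[0,0,0]],
  ],
)

```text
clock: 15.2
tool_pos: [0.5163, -0.1918, 0.0996]
tool_rot: [180.0, -0.0, -168.0]
ft_force: [-0.1, -0.1, -0.4]
opening: 0.0004
gripper_force: 0.0
```

Emit:
send_rows(
  rows=[
    [0,[0,0,0.15],[0,0,0]],
    [0,[0,0,0.1],[0,0,0]],
    [0,[0,0,0],[0,0,0]],
  ],
)

```text
clock: 15.58
tool_pos: [0.5164, -0.1918, 0.0972]
tool_rot: [180.0, -0.0, -168.0]
ft_force: [-0.1, 0.0, 0.8]
opening: 0.0004
gripper_force: 0.2
```

Emit:
send_rows(
  rows=[
    [0,[0,0,0.1],[0,0,0]],
    [0,[0,0,0.1],[0,0,0]],
    [0,[0,0,0],[0,0,0]],
  ],
)

```text
clock: 15.95
tool_pos: [0.5164, -0.1919, 0.0961]
tool_rot: [180.0, 0.0, -168.0]
ft_force: [-4.5, 1.5, 11.4]
opening: 0.0005
gripper_force: 5.8
```

Emit:
send_rows(
  rows=[
    [0,[0,0,0.1],[0,0,0]],
    [0,[0,0,0],[0,0,0]],
  ],
)

```text
clock: 16.2
tool_pos: [0.5163, -0.1919, 0.0954]
tool_rot: [180.0, 0.0, -168.0]
ft_force: [-5.0, 1.5, 14.8]
opening: 0.0003
gripper_force: 7.3
```

Emit:
send_rows(
  rows=[
    [0,[0,0,0.05],[0,0,0]],
    [0,[0,0,0],[0,0,0]],
  ],
)

```text
clock: 16.45
tool_pos: [0.5163, -0.1919, 0.095]
tool_rot: [180.0, -0.0, -168.0]
ft_force: [-5.4, 1.1, 14.9]
opening: 0.0005
gripper_force: 7.9
```

Emit:
send_rows(
  rows=[
    [0,[0,0,0.05],[0,0,0]],
    [0,[0,0,0.05],[0,0,0]],
    [0,[0,0,0],[0,0,0]],
  ],
)

```text
clock: 16.82
tool_pos: [0.5161, -0.1919, 0.0937]
tool_rot: [180.0, -0.0, -168.0]
ft_force: [-4.7, 1.2, 13.7]
opening: 0.0003
gripper_force: 6.6
```

Emit:
send_rows(
  rows=[
    [0,[0,0,0.05],[0,0,0]],
    [0,[0,0,0.05],[0,0,0]],
    [0,[0,0,0],[0,0,0]],
  ],
)

```text
clock: 17.2
tool_pos: [0.5159, -0.1919, 0.0919]
tool_rot: [180.0, -0.0, -168.0]
ft_force: [-2.9, 0.4, 3.5]
opening: 0.0001
gripper_force: 1.8
```

Emit:
send_rows(
  rows=[
    [0,[0,0,0.05],[0,0,0]],
    [0,[0,0,0.05],[0,0,0]],
    [0,[0,0,0],[0,0,0]],
  ],
)

```text
clock: 17.58
tool_pos: [0.5167, -0.1917, 0.0909]
tool_rot: [-180.0, 0.0, -168.0]
ft_force: [-1.8, 0.3, 3.4]
opening: 0.0002
gripper_force: 2.1
```

Emit:
send_rows(
  rows=[
    [0,[0,0,0.05],[0,0,0]],
    [0,[0,0,0.05],[0,0,0]],
    [0,[0,0,0],[0,0,0]],
  ],
)

```text
clock: 17.95
tool_pos: [0.5168, -0.1918, 0.0907]
tool_rot: [180.0, 0.0, -168.0]
ft_force: [-4.1, 1.3, 13.9]
opening: 0.0003
gripper_force: 6.9
```

Hard stop at z = 0.0907, against 0.0905 expected for a flush lid. One small extra press, then retreat.

Emit:
send_rows(
  rows=[
    [0,[0,0,0.05],[0,0,0]],
    [0,[0,0,0],[0,0,0]],
    [0,[0,0,-0.5],[0,0,0]],
    [0,[0,0,-3],[0,0,0]],
    [0,[0,0,-5],[0,0,0]],
  ],
)

```text
clock: 18.58
tool_pos: [0.5155, -0.1912, 0.1737]
tool_rot: [179.9, -0.2, -167.9]
ft_force: [1.6, 0.4, 0.4]
opening: 0.0005
gripper_force: 0.0
```

Emit:
send_rows(
  rows=[
    [0,[0,0,-6],[0,0,0]],
    [0,[6,0,0],[0,0,0]],
    [0,[4,0,0],[0,0,0]],
    [0,[0,0,0],[0,0,0]],
    [0,[0,0,0],[0,0,0]],
  ],
)

```text
clock: 19.2
tool_pos: [0.4197, -0.2124, 0.2344]
tool_rot: [-180.0, 0.1, -167.9]
ft_force: [1.2, -0.1, -0.1]
opening: 0.0005
gripper_force: 0.0
```

Run:
```python
from workcell import r
from h import *
a=r.snapshot("scene"); st=r.state(); print(st["clock"],st["tool_pos"],st["ft_force"])
w=r.snapshot("wrist")
f=lambda x:cv2.resize(x,(400,400))
cv2.imwrite("pics/c5.png",np.hstack([f(a["image"][110:300,190:390]),f(w["image"])])[:,:,::-1])
```

```text
19.25 [ 0.41993774 -0.21226481  0.23426757] [-0.07607034 -0.88286665  0.14562823]
```

View pics/c5.png

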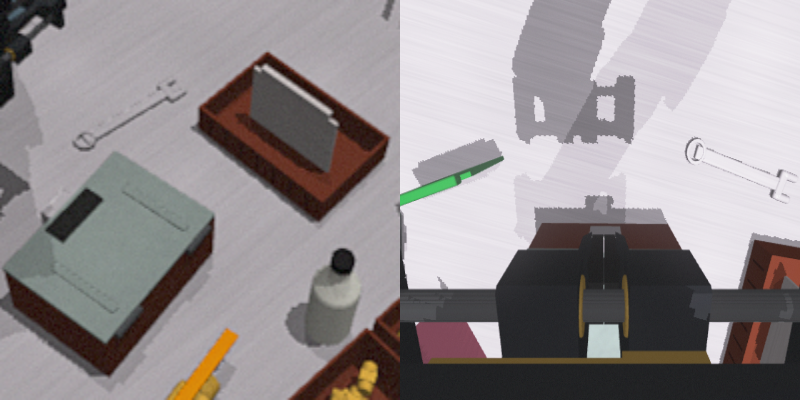

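The lid is flush on the case (scene crop (110,250)), the divider stands in the tray (295,130), nothing else has moved, and the arm is clear. Handing in.

```bash
python3 -c "
from workcell import r
print(r.sign_off())"
```

```text
the job is handed in; nothing more can be done
None
```

I handed the job in at about 19 s of the 67 s; no verdict came back. The tall divider stands in the tray, let go only once it was down. The lid snapped past its catch at about 15 N, then sat flush, and in the last picture nothing else had moved.

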